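Show a hidden sensor mark to the bench camera with an inspection mirror

TASK

The bench camera looks straight down and cannot see the cross mark on the end of the sensor's nose. Pick up the inspection mirror by its handle and hold it level in the air straight below the lens, at the height of the mark, turned so that the camera sees the mark in the middle of the mirror. Finish while still holding it there, steady; do not bump the camera or the sensor and its stand, and leave the other things on the bench where they are.

Things in the scene. Friction and masses are not known exactly. Their poses are not given: they have to be found in the camera images.
- mirror_grip (a point): Centre of the inspection mirror's black rubber handle, the place to grasp: a square bar 110 long (its x), 20 wide, 20 high, lying flat, so 10 mm above the bench at the start. A thin steel neck leads forward (+x) to the mirror. About 110 g, 215 mm overall. It lies left or right on the bench; a pick-up rod with the same handle but no mirror lies on the other side.
- mirror_face (a point): Middle of the glass, 140 mm forward (+x) of the handle's centre and 11 mm higher; axes: x forward along the handle, z up as it lies. The 45 x 41 mm glass slopes 45 degrees, its normal midway between +x and +z, upper edge leaning back: with the handle level, light from straight above goes straight ahead along +x. The plate reaches 19 mm below this point and 19 mm ahead.
- lens (a point): Middle of the underside of the camera's lens, 320 mm above the bench, looking straight down. Lens barrel 34 mm across, camera head above it 44 mm square, on a level boom at 365 mm height from a post 272 mm away on the far (+x) side. The space below the lens is free down to the small module on the bench.
- mark (a point): Middle of the cross mark on the round end (26 mm across) of the sensor's nose, 100 to 150 mm above the bench, 115 to 180 mm horizontally beyond the lens and facing roughly back to the point below it. The nose, 14 mm long, sits on a 44 mm block on a slim square post 202 mm tall with a round 68 mm foot. Its x axis points level from the mark into the sensor.
- camera: The inspection camera on its post, fixed to the bench; origin on the bench straight below the lens, x towards its post.
- sensor: The fixed sensor block with the nose; origin 146 mm in front of the mark along the nose direction.
- stand: The sensor's fixed stand (post and foot); the post is 190 mm along x from its origin.
- pickup: Bystander: magnetic pick-up rod with the same handle as the mirror, straight, no mirror; origin under the handle's centre.
- module_a: Bystander: circuit module 45 x 34 x 26 mm lying near the spot below the lens; origin under its centre.
- module_b: Bystander: circuit module 45 x 34 x 28 mm; origin under its centre.
- module_c: Bystander: circuit module 45 x 34 x 30 mm; origin under its centre.
- meter: Bystander: hand multimeter 150 x 75 mm, 48 mm high with its dial, lying between robot and camera; origin under its centre.
- driver: Bystander: screwdriver, lying at the left.
- tape: Bystander: roll of tape 70 mm across, 18 mm high, lying flat at the right; origin under its centre.
Mind the look-alikes: they are no part of the job. What is shaped like the stand but blue is not meant.

How it is judged:
On the way:
1. the mirror is picked up in the fingers, clear of the bench (height (world z) of mirror_grip above 0.04 m and contact force between mirror and the fingers above 1 N), for 0.2 s.
At the end, for the whole second after the job is handed in: The mirror is held still in the fingers over 60 mm up, touching nothing else. In its own axes, from the middle of the glass, the lens lies straight up (within 15 mm in x and y) and the mark straight ahead (within 15 mm in y and z), so the camera sees the mark in the glass (x of lens in the frame of mirror_face between -0.015 and 0.015 m and y of lens in the frame of mirror_face between -0.015 and 0.015 m and y of mark in the frame of mirror_face between -0.015 and 0.015 m and z of mark in the frame of mirror_face between -0.015 and 0.015 m and z of lens in the frame of mirror_face above 0.1 m and x of mark in the frame of mirror_face above 0.06 m and height (world z) of mirror_grip above 0.06 m and contact force between mirror and the fingers above 1 N and linear speed of mirror below 0.02 m/s and angular speed of mirror below 0.15 rad/s and contact force between mirror and camera below 0.2 N and contact force between mirror and sensor below 0.2 N and contact force between mirror and stand below 0.2 N and contact force between mirror and meter below 0.2 N and contact force between mirror and module_a below 0.2 N and contact force between mirror and pickup below 0.2 N); the arm keeps its last pose, push and grip.
It fails at once if the camera, the sensor or its stand is bumped (over 3 N) (contact force between any of camera, sensor, stand and anything else above 3 N).
It fails at once if a bystander is moved more than 20 mm (distance of any of pickup, module_a, module_b, module_c, meter, driver, tape from where it was at the start of the episode above 0.02 m).
It also fails if it takes over 42 s, if anything falls off the work surface, if the arm or the gripper's body presses on something with over 40 N, if the wrist force passes 120 N, or if a joint passes its speed limit or range.

ROBOT

A 6-joint arm with a two-finger parallel gripper is mounted at the origin on the work surface. World frame = base frame: x ahead of the robot, y to its left, z up, the work surface at z = 0. Lengths are in m, angles in rad, forces in N, time in s.
With the tool pointing down it reaches from about 0.25 to 0.8 m from the base axis. Payload 8.5 kg.
Tool frame: the origin (TCP) lies where the fingers leave the gripper's body, on its centre line; the fingertips stand 73 mm ahead of it and the grasp point (between the pads) lies 54 mm ahead of it (bot.tip_reach is the distance from the TCP to the fingertips, in m); x points along the fingers, z is the direction in which the jaws open and shut, and the axes are right-handed (so a half turn about x gives the same grasp; the last joint's range is limited). The gripper opens to 85 mm and grips with 20 to 120 N. Pads are 22 mm wide; open, the fingers measure 114 mm over their backs; the gripper's body (76 mm by 85 mm) begins 54 mm behind the grasp point. The pads swing forward as they close: fully open they stand 13 mm farther back than shut.
Start: joints at [1.157, 0.238, -0.013, 1.319, 0, 1.571], TCP at [0.211, 0.481, 0.304] pointing down, gripper open.
Joint ranges: [-2.66, 2.66], [-1.03, 1.9], [-1.14, 1.46], [-1.82, 2.27], [-1.45, 1.34], [-3.14, 3.14]. Speed limits (rad/s): [2.22, 2.22, 2.79, 3.14, 3.14, 3.14].

INTERFACE

Orientations are given as a unit quaternion [w, x, y, z].
In Python, from station import bot, imaging, order gives the robot as it stands. The module is installed in compiled form; this text tells all that it offers.
- The arm moves only by the shell command python3 -m pendant 'ROWS' [FORCE]. ROWS is a JSON object of lists of equal length, an entry for each row: "travel": the shift along the tool's x, y, z in units of 50 mm (1.0 is 50 mm), a list of three; "angular": the turn, a rotation vector about the tool's x, y, z in rad, a list of three; "gripper": the opening, from 0 (shut) to 1 (fully open). A call has 1 to 20 rows; each row shifts and turns the pose as measured when the row begins, along the tool's axes as they then stand; what a row does not reach is not made up. A row lasts 1/8 s, in which the tool goes at most 62.5 mm and 10.7 degrees, less where a joint would pass 70% of its speed; a pose out of reach is approached as far as the arm can. A call is refused whole if a number of a shift passes 1 or a number of a turn 0.188, either way. A call with a gripper value outside its range is refused whole. The fingers move at their own pace and stop on an object; FORCE is the grip in N (left out, the last holds). Time passes only in rows, so rows that do not move let the fingers close. It gives the time, the measured TCP pose, the force and the opening at its end, in the units of the state.
- bot.sense(): the state, without advancing time (a new reading comes with each control period).
- imaging.capture(name): name is "scene" or "top" or "wrist"; returns a dict with "img" (400x640x3 uint8, red, green, blue), "range_z" (400x640 float32, m along the optical axis (not along the pixel's ray), 0 where there is no reading), "vertical_fov" (degrees; the focal length in pixels is half the picture's height over the tangent of half this angle, whatever the lens; pixels are square), "cx", "cy" (the principal point, pixels), "extrinsics" (4x4, takes a point from world to camera coordinates); the wrist camera has in their place "mount" (4x4, takes a point from camera to tool coordinates, whose origin is the TCP and whose axes are the tool frame's). Camera axes: x right, y up, looking along -z (the intrinsics and any distortion apply to the point x, -y, -z); pixel columns grow to the right and rows downward; lengths in m; the calibration is good to about 2 mm. A picture is of the moment at which its call begins: read the wrist's pose just before it.
- order.finish_job(): hands the job in, once; it reports no verdict.
The state is a dict: "t": time; "qpos": joint angles; "joint_vel": joint speeds; "joint_efforts": joint torques, N m; "tcp_pos": TCP position; "tool_rot": TCP orientation; "ft_force": force on the tool from outside, world axes, zero at the start; "ft_torque": the same for the moment, N m; "width": opening from 0.0 (shut) to 1.0 (fully open).
Only numpy, scipy, OpenCV 4.12 (cv2) and the standard library are available. Lean on these libraries where they do the work, as an engineer would, in place of code of your own. Each camera call takes 0.05 s, during which the arm holds its last target. There are 200 camera calls.

## Working session

There is one attempt and no reset: what is moved stays moved. The work goes in short steps, Python scripts to look and compute and a shell command to move; the robot and the scene stay as the last step left them, time stands still between calls to the robot, and variables do not carry over. Pictures are saved under pics/ and viewed, on a budget of 10 in all, crops included, one or two more only if the job needs it, and the job is handed in when it is done.

```bash
mkdir -p pics
cat > h.py <<'E'
import numpy as np, cv2
from station import bot, imaging, order
from scipy.spatial.transform import Rotation as R
def T():
    s=bot.sense(); q=s["tool_rot"]; M=np.eye(4); M[:3,:3]=R.from_quat([q[1],q[2],q[3],q[0]]).as_matrix(); M[:3,3]=s["tcp_pos"]; return M
def cap(n,f=None):
    M=T(); c=imaging.capture(n); 
    c["c2w"]=M@np.array(c["mount"]) if n=="wrist" else np.linalg.inv(np.array(c["extrinsics"]))
    c["f"]=200/np.tan(np.radians(c["vertical_fov"])/2)
    if f: cv2.imwrite("pics/"+f,c["img"][:,:,::-1])
    np.savez(""+n+".npz",**{k:c[k] for k in("img","range_z","c2w","f","cx","cy")})
    return c
def cloud(c):
    v,u=np.mgrid[0:400,0:640]; z=c["range_z"]
    P=np.stack([(u-c["cx"])/c["f"]*z,-(v-c["cy"])/c["f"]*z,-z],-1)
    return P@c["c2w"][:3,:3].T+c["c2w"][:3,3]
E
python3 - <<'E'
from h import *
for n in("scene","top"):
    c=cap(n,n+"0.png"); print(n,[k for k in c],c["f"],c["cx"],c["cy"]); print(c["c2w"].round(3))
print(bot.sense())
E
```

```text
scene ['img', 'range_z', 'vertical_fov', 'cx', 'cy', 'extrinsics', 'c2w', 'f'] 508.2444345696293 325.343100188694 201.9051864601749
[[ 0.416 -0.665  0.621  1.408]
 [ 0.909  0.302 -0.286 -0.38 ]
 [ 0.003  0.683  0.73   1.206]
 [ 0.     0.     0.     1.   ]]
top ['img', 'range_z', 'vertical_fov', 'cx', 'cy', 'extrinsics', 'c2w', 'f'] 432.4794342157736 319.7451417728112 194.69546726031484
[[ 0.012  0.996 -0.084  0.445]
 [-1.     0.011 -0.005  0.016]
 [-0.004  0.084  0.996  1.511]
 [ 0.     0.     0.     1.   ]]
{'t': 0.1, 'qpos': array([ 1.15699333e+00,  2.38749281e-01, -1.41721487e-02,  1.31920361e+00,
        4.13106375e-06,  1.57079089e+00]), 'joint_vel': array([-0.00024253, -0.00160733,  0.00183612, -0.00020459, -0.00158012,
        0.00085149]), 'joint_efforts': array([-4.90460570e-04, -5.39720821e+01,  3.46999204e+01,  1.34506129e-02,
       -1.07837332e-04, -1.67382831e-05]), 'tcp_pos': array([0.21098623, 0.48043362, 0.30332605]), 'tool_rot': array([ 0.59165499, -0.38687898,  0.59244325,  0.38636772]), 'ft_force': array([ 0.53485159, -0.62614404,  0.51596576]), 'ft_torque': array([-0.03493552,  0.01161243, -0.01480222]), 'width': 0.9965686432709474}
```

View pics/scene0.png

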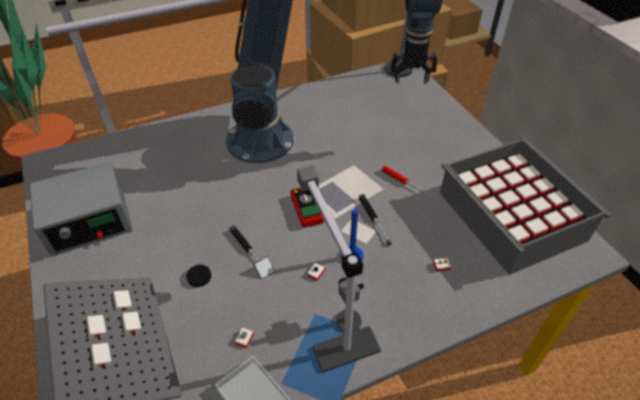

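View pics/top0.png

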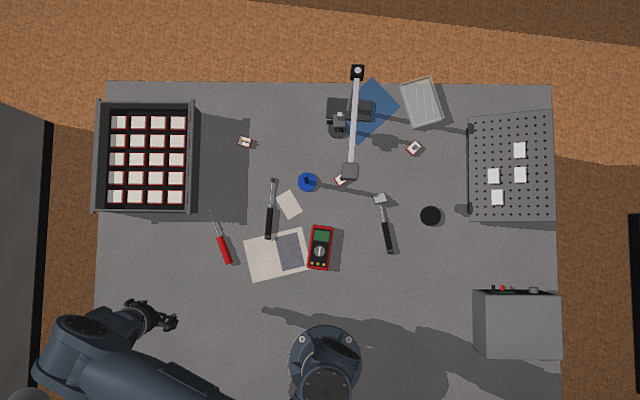

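The top view shows the mirror on the right: handle at about (388,237), glass at (380,199). The camera head is at (350,171), the sensor stand at about (338,118), and the blue decoy at (308,182).

Run:
```python
from h import *
c=dict(np.load("top.npz")); P=cloud(c); np.set_printoptions(precision=3,suppress=True)
im=c["img"]
cv2.imwrite("pics/topcrop.png",cv2.resize(im[50:275,260:460],None,fx=4,fy=4,interpolation=cv2.INTER_CUBIC)[:600*2:,:][:900][:, :800][0:600])
for n,(u,v) in dict(head=(350,171),handle=(388,237),glass=(380,199),post=(338,120),meter=(320,247),modA=(340,181),blue=(308,182),bench=(410,260),cpost=(358,71)).items(): print(n,P[v,u])
r=[0.2,0.8,-0.3,0.2]
m=(P[...,0]>.3)&(P[...,0]<.85)&(abs(P[...,1])<.3)&(P[...,2]>.03)
v,u=np.where(m); Q=P[m]
# head points
h=Q[(Q[:,2]>.34)&(Q[:,0]<.62)]; print("high",len(h),h.min(0),h.max(0))
# stand points
s=m&(u.__class__ is not None)
sub=P[85:150,322:352]; mk=sub[...,2]>.06
for zlo in(.06,.1,.13,.16,.19,.22):
    k=(sub[...,2]>zlo)&(sub[...,2]<=zlo+.03); 
    if k.sum(): print(zlo,k.sum(),sub[k].min(0),sub[k].max(0),sub[k].mean(0))
# handle axis: dark pixels
hs=im[205:260,370:400].astype(int).max(-1)<70; pp=P[205:260,370:400]
k=hs&(pp[...,2]>.008)
x=pp[k]; print("handle",len(x),x.mean(0),x.min(0),x.max(0)); w=np.linalg.svd(x[:,:2]-x[:,:2].mean(0))[2][0]; print(w)
```

```text
head [ 0.602 -0.057  0.387]
handle [ 0.427 -0.211  0.029]
glass [ 0.556 -0.184  0.03 ]
post [ 0.797 -0.033  0.16 ]
meter [0.391 0.02  0.046]
modA [ 0.619 -0.047  0.015]
blue [0.611 0.064 0.038]
bench [ 0.348 -0.292  0.001]
cpost [ 0.875 -0.078  0.379]
high 1249 [ 0.445 -0.079  0.347] [0.619 0.016 1.511]
0.06 13 [ 0.867 -0.08   0.063] [ 0.877 -0.066  0.089] [ 0.871 -0.073  0.076]
0.1 18 [ 0.762 -0.077  0.103] [0.877 0.005 0.13 ] [ 0.834 -0.055  0.119]
0.13 213 [ 0.762 -0.076  0.131] [0.878 0.005 0.16 ] [ 0.794 -0.032  0.15 ]
0.16 39 [ 0.78  -0.074  0.16 ] [ 0.879 -0.017  0.189] [ 0.819 -0.045  0.17 ]
0.19 32 [ 0.8   -0.071  0.192] [ 0.874 -0.028  0.219] [ 0.82  -0.042  0.202]
0.22 7 [ 0.871 -0.069  0.221] [ 0.879 -0.066  0.247] [ 0.873 -0.068  0.232]
handle 183 [ 0.428 -0.207  0.028] [ 0.372 -0.227  0.01 ] [0.478 0.016 1.511]
[-0.952 -0.307]
```

View pics/topcrop.png

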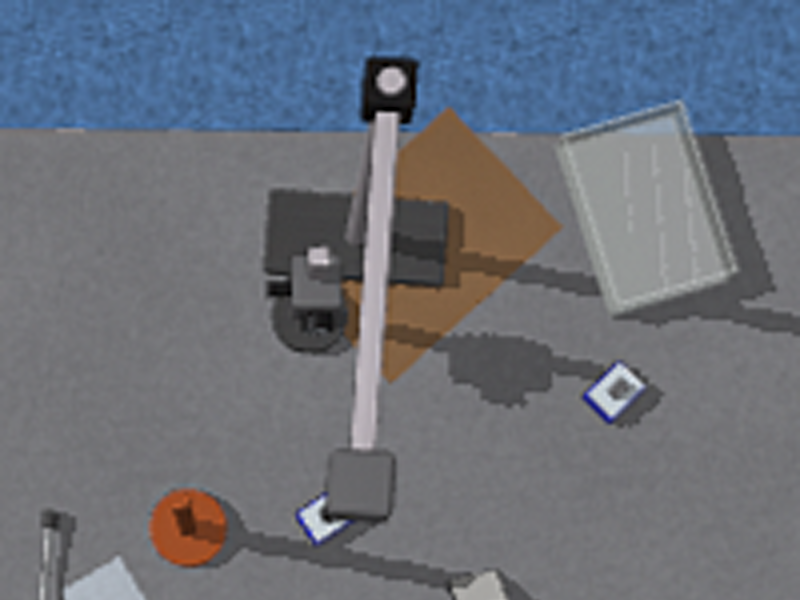

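Run:
```python
from h import *
np.set_printoptions(precision=3,suppress=True)
c=dict(np.load("top.npz")); P=cloud(c); im=c["img"].astype(int)
h=P[155:185,335:365].reshape(-1,3); h=h[(h[:,2]>.37)&(h[:,2]<.42)]; print("head",len(h),np.median(h,0),h.min(0),h.max(0))
pp=P[205:260,370:400]; z=pp[...,2]; k=(z>.012)&(z<.06)&(im[205:260,370:400].max(-1)<70); x=pp[k]
print("handle",len(x),np.median(x,0),x.min(0),x.max(0)); w=np.linalg.svd(x[:,:2]-x[:,:2].mean(0))[2][0]; print(w)
g=P[188:210,370:392]; gz=g[...,2]; kk=(gz>.01)&(gz<.06); print("glass",g[kk].mean(0),g[kk].min(0),g[kk].max(0))
M=T(); print(M); w=cap("wrist"); print(w["mount"],w["f"],w["cx"],w["cy"])
```

```text
head 320 [ 0.608 -0.057  0.382] [ 0.582 -0.079  0.37 ] [ 0.648 -0.034  0.389]
handle 179 [ 0.427 -0.209  0.019] [ 0.372 -0.227  0.013] [ 0.478 -0.189  0.029]
[-0.98  -0.198]
glass [ 0.556 -0.183  0.025] [ 0.523 -0.207  0.01 ] [ 0.576 -0.158  0.042]
[[-0.001 -0.916  0.402  0.211]
 [-0.001  0.402  0.916  0.48 ]
 [-1.     0.    -0.001  0.303]
 [ 0.     0.     0.     1.   ]]
[[ 0.001  0.261 -0.965 -0.07 ]
 [ 0.     0.965  0.261  0.066]
 [ 1.    -0.     0.001  0.001]
 [ 0.     0.     0.     1.   ]] 351.33260814229254 324.26496075940724 201.30049071129346
```

```bash
python3 -m pendant '{"travel":[[0,0,0],[0,0,0],[0,0,0],[0,0,0],[0.035,-0.14,-0.94],[0.035,-0.14,-0.94],[0.035,-0.14,-0.94],[0.035,-0.14,-0.94],[0.035,-0.14,-0.94],[0.035,-0.14,-0.94],[0.035,-0.14,-0.94],[0.035,-0.14,-0.94],[0.035,-0.14,-0.94],[0.035,-0.14,-0.94],[0.035,-0.14,-0.94],[0.035,-0.14,-0.94],[0.035,-0.14,-0.94]],"angular":[[-0.153,0,0],[-0.153,0,0],[-0.153,0,0],[-0.153,0,0],[0,0,0],[0,0,0],[0,0,0],[0,0,0],[0,0,0],[0,0,0],[0,0,0],[0,0,0],[0,0,0],[0,0,0],[0,0,0],[0,0,0],[0,0,0]],"gripper":[1,1,1,1,1,1,1,1,1,1,1,1,1,1,1,1,1]}'; python3 -m pendant '{"travel":[[0,0,0],[0,0,0],[0,0,0],[0,0,0],[0,0,0],[0,0,0],[0,0,0],[0,0,0]],"angular":[[0,0,-0.175],[0,0,-0.175],[0,0,-0.175],[0,0,-0.175],[0,0,-0.175],[0,0,-0.175],[0,0,0],[0,0,0]],"gripper":[1,1,1,1,1,1,1,1]}'; python3 -c "
from h import *
print(T().round(3)); cap('wrist','w1.png')"
```

```text
t: 2.28
tcp_pos: [0.4376, -0.1121, 0.2793]
tool_rot: [-0.44, 0.554, -0.442, -0.552]
ft_force: [1.0, 0.6, -0.6]
width: 1.002
t: 3.28
tcp_pos: [0.4394, -0.1163, 0.275]
tool_rot: [-0.657, 0.699, -0.113, -0.261]
ft_force: [-0.2, -0.3, 0.1]
width: 1.001
[[ 0.839 -0.5   -0.217  0.439]
 [ 0.185 -0.112  0.976 -0.116]
 [-0.512 -0.859 -0.001  0.275]
 [ 0.     0.     0.     1.   ]]
```

View pics/w1.png

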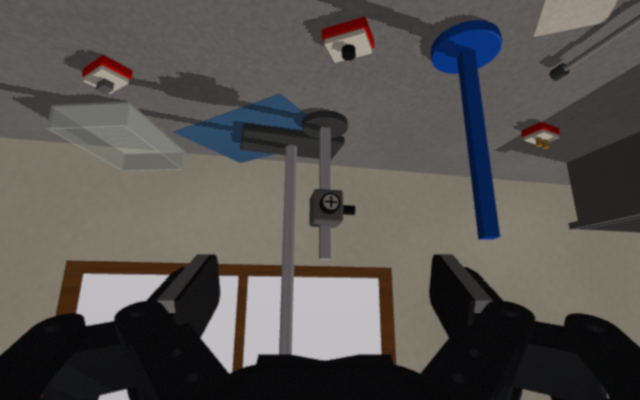

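The view is upside down. The cross mark is at about (330,202), and the lens is hidden behind the gripper at the bottom.

Run:
```python
from h import *
np.set_printoptions(precision=4,suppress=True)
c=dict(np.load("wrist.npz")); P=cloud(c)
cv2.imwrite("pics/w1c.png",cv2.resize(c["img"][180:230,300:365,::-1],None,fx=8,fy=8,interpolation=cv2.INTER_CUBIC))
q=P[196:209,324:337].reshape(-1,3); q=q[q[:,0]<.9]; print("nose",np.median(q,0),q.min(0),q.max(0),P[202,330])
r=q[(abs(q[:,0]-np.median(q[:,0]))<.01)]; n=np.linalg.svd(r-r.mean(0))[2][2]; print("normal",n)
print("post",P[150,325],P[245,325]," blockside",P[215,318],P[195,314])
print("stand foot",P[115,325])
# row of post points
for v in(140,160,235,250):
    s=P[v,315:335]; s=s[(s[:,0]<.95)&(s[:,0]>.6)]; print(v,len(s),s.mean(0) if len(s) else '')
t=dict(np.load("top.npz"));Q=cloud(t)
k=(Q[...,2]>.30)&(Q[...,2]<.42)&(Q[...,0]>.5)&(Q[...,0]<.95); y=Q[k]
hd=y[y[:,0]<.59]; bo=y[(y[:,0]>.67)&(y[:,0]<.83)]; print("head y",hd[:,1].min(),hd[:,1].max(),"minx",np.percentile(hd[:,0],5),"boom fit",np.polyfit(bo[:,0],bo[:,1],1))
print("campost",P[330,287],P[200,289])
```

```text
nose [ 0.7596 -0.0376  0.1361] [ 0.7569 -0.0454  0.1276] [ 0.7624 -0.0293  0.144 ] [ 0.7595 -0.0375  0.1361]
normal [-0.9986 -0.0516 -0.0093]
post [ 0.7966 -0.0358  0.0493] [ 0.7961 -0.0356  0.1846]  blockside [ 0.7754 -0.0495  0.1497] [ 0.7766 -0.0547  0.1231]
stand foot [ 0.7697 -0.0419  0.0095]
140 20 [ 0.817  -0.032   0.0238]
160 16 [ 0.8438 -0.0223  0.0443]
235 12 [ 0.7985 -0.0358  0.1709]
250 12 [ 0.798  -0.0359  0.1909]
head y -0.07657247009179759 -0.03414970821539315 minx 0.5828849097772966 boom fit [-0.066  -0.0167]
campost [ 0.8642 -0.0742  0.2942] [ 0.8645 -0.0769  0.1067]
```

View pics/w1c.png

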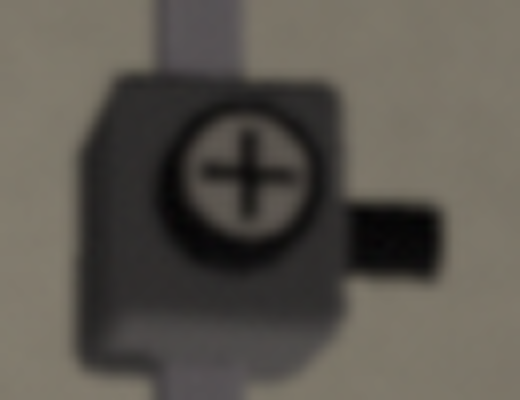

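```bash
python3 -m pendant '{"travel":[[0,0,0],[0,0,0],[0,0,0],[0,0,0],[0,0,0],[0,0,0],[0.5,0.21,-0.6],[0.5,0.21,-0.6],[0.5,0.21,-0.6],[0,0,0],[0,0,0]],"angular":[[0,0,0.172],[0,0,0.172],[0,0,0.172],[0,0,0.172],[0,0,0.172],[0,0,0.172],[0,0,0],[0,0,0],[0,0,0],[0,0,0],[0,0,0]],"gripper":[1,1,1,1,1,1,1,1,1,1,1]}'
python3 - <<'E'
from h import *
np.set_printoptions(precision=4,suppress=True)
print(T()); c=cap('wrist','w2.png'); P=cloud(c); im=c["img"].astype(int)
k=(P[...,2]>.012)&(P[...,2]<.03)&(im.max(-1)<80)&(P[...,0]>.35)&(P[...,0]<.49)&(abs(P[...,1]+.21)<.05)
x=P[k]; print(len(x),np.median(x,0),x.mean(0),x.min(0),x.max(0)); 
(cx,cy),(w,h),a=cv2.minAreaRect(x[:,:2].astype(np.float32)*1000); print(cx,cy,w,h,a)
E
```

```text
t: 4.7
tcp_pos: [0.4343, -0.2115, 0.2137]
tool_rot: [0.427, -0.555, 0.444, 0.559]
ft_force: [-0.2, -0.3, 0.4]
width: 1.001
[[-0.0194 -0.9706 -0.24    0.4343]
 [-0.015  -0.2397  0.9707 -0.2115]
 [-0.9997  0.0224 -0.0099  0.2137]
 [ 0.      0.      0.      1.    ]]
3541 [ 0.4178 -0.2107  0.0201] [ 0.4192 -0.2107  0.02  ] [ 0.3672 -0.2299  0.012 ] [ 0.4834 -0.1901  0.0232]
425.38629150390625 -209.2487030029297 115.75463104248047 20.259796142578125 11.811373710632324
```

View pics/w2.png

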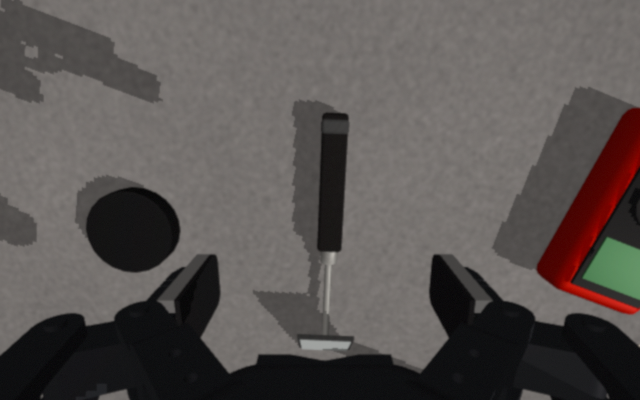

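```bash
python3 -m pendant '{"travel":[[0,0,0],[0.4,0.08,0.04],[0.7,0.08,0.04],[0.7,0,0],[0.4,0,0],[0,0,0],[0,0,0]],"angular":[[0.036,-0.01,-0.022],[0,0,0],[0,0,0],[0,0,0],[0,0,0],[0,0,0],[0,0,0]],"gripper":[1,1,1,1,1,1,1]}'; python3 -c "
from h import *
print(T().round(4))"
```

```text
t: 5.62
tcp_pos: [0.4294, -0.2065, 0.1075]
tool_rot: [-0.449, 0.552, -0.444, -0.544]
ft_force: [1.0, -0.1, 0.4]
width: 1.002
[[ 1.310e-02 -9.793e-01 -2.020e-01  4.294e-01]
 [-9.000e-04 -2.020e-01  9.794e-01 -2.065e-01]
 [-9.999e-01 -1.260e-02 -3.500e-03  1.075e-01]
 [ 0.000e+00  0.000e+00  0.000e+00  1.000e+00]]
```

```bash
python3 -m pendant '{"travel":[[0.3,0.1,-0.04],[0.3,0,0],[0,0,0],[0,0,0]],"angular":[[0,-0.0035,0.0126],[0,0,0],[0,0,0],[0,0,0]],"gripper":[1,1,1,1]}'; python3 -c "
from h import *
print(T().round(4))"
```

```text
t: 6.12
tcp_pos: [0.4259, -0.2105, 0.0781]
tool_rot: [-0.447, 0.549, -0.447, -0.547]
ft_force: [-0.2, 0.2, 0.1]
width: 1.001
[[ 0.0024 -0.9795 -0.2016  0.4259]
 [-0.0018 -0.2016  0.9795 -0.2105]
 [-1.     -0.002  -0.0022  0.0781]
 [ 0.      0.      0.      1.    ]]
```

Close firmly, then lift 100 mm.

```bash
python3 -m pendant '{"travel":[[0.04,0,0.02],[0,0,0],[0,0,0],[0,0,0],[0,0,0],[0,0,0],[0,0,0],[0,0,0]],"angular":[[0,0,0],[0,0,0],[0,0,0],[0,0,0],[0,0,0],[0,0,0],[0,0,0],[0,0,0]],"gripper":[1,0,0,0,0,0,0,0]}' 70; python3 -m pendant '{"travel":[[-0.2,0,0],[-0.5,0,0],[-0.6,0,0],[-0.6,0,0],[-0.4,0,0],[0,0,0],[0,0,0],[0,0,0]],"angular":[[0,0,0],[0,0,0],[0,0,0],[0,0,0],[0,0,0],[0,0,0],[0,0,0],[0,0,0]],"gripper":[0,0,0,0,0,0,0,0]}'
python3 - <<'E'
from h import *
np.set_printoptions(precision=4,suppress=True)
print(T()); c=cap('wrist','w3.png'); P=cloud(c); im=c["img"].astype(int)
cap("scene","s3.png")
E
```

```text
t: 7.12
tcp_pos: [0.4262, -0.2097, 0.0773]
tool_rot: [-0.447, 0.55, -0.447, -0.546]
ft_force: [0.5, 0.1, 0.7]
width: 0.215
t: 8.12
tcp_pos: [0.4247, -0.2089, 0.1971]
tool_rot: [-0.447, 0.549, -0.447, -0.547]
ft_force: [-0.6, -1.2, -0.9]
width: 0.213
[[ 0.0025 -0.9795 -0.2016  0.4247]
 [-0.0019 -0.2016  0.9795 -0.2089]
 [-1.     -0.002  -0.0023  0.1971]
 [ 0.      0.      0.      1.    ]]
```

View pics/w3.png

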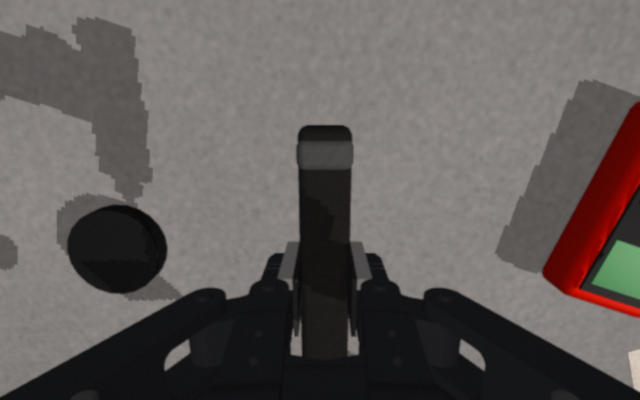

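The mirror is held: the handle is straight between the fingers, with its back end at (325,130). Next I measure the handle pose relative to the tool.

```bash
cat > hp.py <<'E'
from h import *
np.set_printoptions(precision=4,suppress=True)
def rel():
    M=T(); c=cap('wrist'); P=cloud(c); im=c["img"].astype(int); L=(P-M[:3,3])@M[:3,:3]
    k=(abs(L[...,2])<.012)&(L[...,0]>.04)&(L[...,0]<.075)&(L[...,1]>.014)&(L[...,1]<.07); k[:130]&=True
    x=L[k]; f=x[x[:,1]<.045]
    s=np.polyfit(f[:,1],f[:,0],1); e=np.percentile(x[:,1],99); 
    b=[np.mean([np.percentile(q[:,2],2),np.percentile(q[:,2],98)]) for q in (x[(x[:,1]>a)&(x[:,1]<a+.012)] for a in(.016,.028,.04))]
    print("slope x/y",s,"end y",e,"midline z",b,len(x)); return s,e
if __name__=="__main__": rel(); print(T())
E
python3 hp.py
python3 - <<'E'
from h import *
np.set_printoptions(precision=4,suppress=True)
M=T(); c=cap("top"); P=cloud(c)
k=(P[...,2]>.09)&(P[...,2]<.2)&(P[...,0]>.49)&(P[...,0]<.62)&(P[...,1]<-.1)&(P[...,1]>-.26)
x=P[k]; g=x[(x-x.min(0))[:,0]>-1]; print(len(x),x.mean(0),x.min(0),x.max(0))
far=x[x[:,0]>.535]; print("glass",len(far),far.mean(0),far.min(0),far.max(0)); print(np.median(((far-M[:3,3])@M[:3,:3]),0)); n=np.linalg.svd(far-np.median(far,0))[2][2]; print(n)
E
```

```text
slope x/y [-0.008   0.0575] end y 0.058816511784735126 midline z [np.float64(0.0006623196164850745), np.float64(0.0007556393256924017), np.float64(0.0007670047380958075)] 6310
[[ 0.0023 -0.9795 -0.2016  0.4247]
 [-0.0018 -0.2016  0.9795 -0.209 ]
 [-1.     -0.0019 -0.0023  0.1971]
 [ 0.      0.      0.      1.    ]]
194 [ 0.5517 -0.1823  0.1408] [ 0.4915 -0.206   0.1181] [ 0.5789 -0.1552  0.163 ]
glass 166 [ 0.5583 -0.1808  0.1424] [ 0.5363 -0.206   0.1181] [ 0.5789 -0.1552  0.163 ]
[ 0.0538 -0.1363  0.0011]
[-0.6963 -0.1631 -0.699 ]
```

```bash
python3 -m pendant '{"travel":[[0,0,0],[0.02,-0.2,0.43],[0.02,-0.2,0.43],[0.02,-0.2,0.43],[0.02,-0.2,0.43],[0.02,-0.2,0.43],[0,-0.1,0.2],[0,0,0],[0,0,0],[0,0,0]],"angular":[[0.081,0,-0.008],[0,0,0],[0,0,0],[0,0,0],[0,0,0],[0,0,0],[0,0,0],[0,0,0],[0,0,0],[0,0,0]],"gripper":[0,0,0,0,0,0,0,0,0,0]}'; python3 hp.py
python3 - <<'E'
from h import *
M=T(); g=M[:3,:3]@[.056,-.1375,.001]+M[:3,3]; print("glass",g,"heading",np.degrees(np.arctan2(-M[1,1],-M[0,1])))
cap("scene","s4.png"); c=cap("top","t4.png")
a=cv2.resize(c["img"][90:240,300:420,::-1],None,fx=3.4,fy=3.4,interpolation=cv2.INTER_CUBIC)
b=cv2.resize(cv2.imread("pics/s4.png")[150:370,230:420],None,fx=2.0,fy=2.0)
o=np.zeros((520,800,3),np.uint8); o[:a.shape[0],:a.shape[1]]=a; o[:b.shape[0],a.shape[1]:a.shape[1]+b.shape[1]]=b[:, :800-a.shape[1]]; cv2.imwrite("pics/c4.png",o)
E
```

```text
t: 9.57
tcp_pos: [0.4658, -0.0836, 0.1901]
tool_rot: [-0.471, 0.53, -0.468, -0.527]
ft_force: [0.0, 0.7, -1.6]
width: 0.215
slope x/y [-0.0075  0.0575] end y 0.058882916517850714 midline z [np.float64(0.0006652346654928967), np.float64(0.0007487997977941637), np.float64(0.0007796485362203173)] 6312
[[ 0.0066 -0.9931 -0.1169  0.4657]
 [-0.0003 -0.1169  0.9931 -0.0836]
 [-1.     -0.0065 -0.0011  0.1901]
 [ 0.      0.      0.      1.    ]]
glass [ 0.60255496 -0.06659725  0.13498149] heading 6.7120451056423915
```

View pics/c4.png

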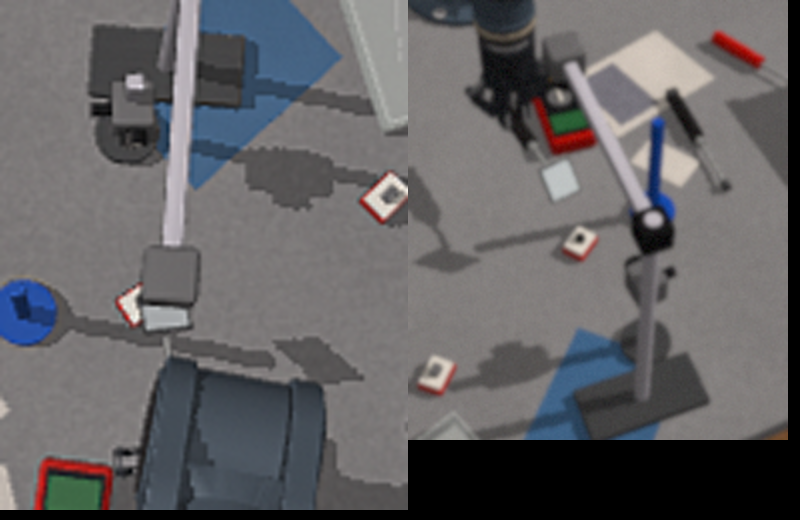

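The mirror sits under the head, about 10 mm short in y. I correct that and cross-check the lens position with the scene camera.

```bash
python3 -m pendant '{"travel":[[-0.01,-0.03,0.1],[-0.01,-0.02,0.11],[0,0,0],[0,0,0],[0,0,0]],"angular":[[0.004,0,0],[0,0,0],[0,0,0],[0,0,0],[0,0,0]],"gripper":[0,0,0,0,0]}'
python3 - <<'E'
from h import *
np.set_printoptions(precision=4,suppress=True)
M=T(); off=[.056,-.1375,.001]; g=M[:3,:3]@off+M[:3,3]; print("glass",g,"heading",np.degrees(np.arctan2(-M[1,1],-M[0,1])))
F=np.stack([-M[:3,1],M[:3,2],-M[:3,0]],1)
for n,p in(("lens",[.604,-.0565,.32]),("mark",[.7596,-.0373,.136])): print(n,F.T@(np.array(p)-g))
for n in("scene","top"):
    c=cap(n); P=cloud(c)
    x=P[(P[...,2]>.375)&(P[...,2]<.40)&(abs(P[...,0]-.605)<.035)&(abs(P[...,1]+.057)<.035)]
    print(n,"headtop",len(x),np.percentile(x,3,axis=0),np.percentile(x,97,axis=0))
    y=P[(P[...,2]>.34)&(P[...,2]<.375)&(abs(P[...,0]-.605)<.035)&(abs(P[...,1]+.057)<.035)]; print("  side",len(y), np.percentile(y,[3,97],axis=0) if len(y) else "")
    h=P[(abs(P[...,2]-g[2])<.022)&(abs(P[...,0]-.605)<.03)&(abs(P[...,1]+.057)<.035)]; print("  glass",len(h),h.mean(0) if len(h) else "", np.percentile(h,[3,97],axis=0) if len(h) else "")
print(bot.sense()["joint_vel"])
E
```

```text
t: 10.35
tcp_pos: [0.4671, -0.0721, 0.1913]
tool_rot: [-0.473, 0.529, -0.469, -0.525]
ft_force: [-0.0, 0.8, -1.5]
width: 0.215
glass [ 0.604  -0.0557  0.1362] heading 6.458167920497814
lens [ 0.0011 -0.001   0.1837]
mark [ 0.1566  0.0008 -0.0013]
scene headtop 270 [ 0.5849 -0.0772  0.3761] [ 0.6267 -0.0372  0.3862]
  side 158 [[ 0.5878 -0.0788  0.348 ]
 [ 0.6363 -0.039   0.3746]]
  glass 301 [ 0.6024 -0.0554  0.1362] [[ 0.5845 -0.0772  0.118 ]
 [ 0.6199 -0.0328  0.1529]]
top headtop 277 [ 0.5845 -0.0764  0.3778] [ 0.6266 -0.0366  0.3857]
  side 49 [[ 0.5827 -0.072   0.3493]
 [ 0.639  -0.0346  0.3749]]
  glass 127 [ 0.5981 -0.0548  0.1401] [[ 0.5826 -0.0791  0.1211]
 [ 0.6169 -0.0351  0.1523]]
[-0.001   0.0002 -0.0014  0.0007  0.0013  0.    ]
```

The scene and top cameras agree within about 3 mm, well inside the 15 mm tolerance. I'm handing in.

```bash
python3 -c "
from station import order
print(order.finish_job())"
```

```text
the job is handed in; nothing more can be done
None
```

I picked up the inspection mirror from the right side by its handle. I handed the job in with it held level and still below the lens, facing the mark. It took about 10.5 s of the 42 s allowed.

**Position at the last check:** the glass was at about (0.604, -0.056, 0.136) m. From the middle of the glass, against the 15 mm limits:

| Point | Sideways offset | Other offset | Distance |
|---|---|---|---|
| lens | -1 mm (y) | 1 mm (x) | 184 mm straight up |
| mark | 1 mm (y) | -1 mm (z) | 157 mm straight ahead |

**Independent check:** the scene camera saw the glass centre about 2 mm from that position. The top camera's points sat about 6 mm off in x and 4 mm in z. Its view of the glass is partly hidden by the camera head, so I take that as partial coverage rather than a real offset.

**Grip and contact:** the gripper opening stayed constant from the lift to the end and the arm was at rest. Wrist forces stayed under 2 N at every reading, so I saw no sign of a bump. I did not measure the bystanders again after the move.

**Not checked:** I never saw the lens underside directly. Its position comes from the outline of the camera head and the line of the boom, which agreed with each other. The handle tilts about 0.5 degrees in the fingers, nose down; I levelled most of that out with the arm.

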